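Hold a retaining ring spread at an axle groove with ring pliers

TASK

Take the ring pliers out of their wooden rack, put their tips between the two upright lugs of the steel retaining ring on the wooden block, and squeeze the handles so that the ring is spread open and lifted off on the tips. Slide the spread ring down over the axle stub until it is level with the groove and finish while holding it there: pliers still in the gripper and squeezed, ring open, level, around the shaft within the height of the groove, and not pressed against the axle. Never touch the ring with the fingers, and leave the other things on the bench where they lie.

Things in the scene. Friction and masses are not known exactly. Their poses are not given: they have to be found in the camera images.
- pliers: Steel ring pliers, about 0.14 kg, upright in the rack, tips down, black handles up to 80 mm above the pivot. Origin at the pivot, 78 mm above the bench; z up, y across the handles (squeeze along it), x along the pivot pin. The levers do not cross: squeezing the handles spreads the tips. A shoulder plate 36 (x) by 32 (y) mm, underside 8 mm below the pivot, rests on the rack.
- pliers_grip (a point): Where to grip: midway between the handles' black grip rolls, 55 mm above the pivot. The rolls are horizontal cylinders along x, 13 mm diameter, 26 mm long, 62 mm over their backs (along y) at rest, 27 mm at the stop.
- pliers_tips (a point): Midway between the lower ends of the tips at rest, 66 mm below the pivot, 121 mm below pliers_grip. The tips are blades 12 mm (x) by 4 mm (y), 18 mm high; at rest they lean together, 9 mm over their outer faces at the lower end, 20 mm at 18 mm up; at the stop they are upright, 62 mm below the pivot, 48 mm over the outer faces. Squeezing lowers the tips by 2 to 3 mm relative to the fingers.
- pliers_left (a joint): Turn of each lever of the pliers from rest (0) to the built-in stop (0.30 rad, tips fully spread); both turn alike. A spring needs about 8 N on each handle before they move (a lighter grip, 5 to 6 N, carries the pliers unspread) and, with the ring on, about 18 N at the stop: squeeze with 25 to 30 N to hold them there.
- pliers_rack: Fixed wooden rack block, 70 (x) by 100 (y) by 70 mm high, with a slot 18 (x) by 60 (y) mm right through it, in which the pliers hang: draw them straight up by 60 mm or more. Origin under its centre.
- ring: Dark steel open retaining ring, about 23 g, flat on the wooden block: 4 mm thick, 5 mm wide, 26 mm inside diameter when closed, two spring halves turning on a knuckle (9 mm diameter, 9 mm high) at the back. Origin under the knuckle; x points from it through the ring's centre (21 mm ahead) to the gap in front; z up. Two upright lugs stand at the gap.
- ring_left (a joint): Turn of each half of the ring from closed (0); both turn alike. The pliers at their stop open it to about 0.22 rad; below about 0.12 rad it does not pass over the shaft.
- ring_c (a point): Centre of the ring's opening when spread, at half its thickness (2 mm above the underside), 22 mm ahead of the ring's origin. With the ring spread, putting this point on the shaft's axis leaves about 2 mm clear all round.
- ring_gap (a point): Midway between the lugs of the closed ring, 51.5 mm ahead of its origin, 8 mm above its underside: the place for the pliers' tips, lower ends about 5 mm above the underside. Lugs: 16 mm high from the underside, 14 mm long, inner faces about 26 mm apart. Spread tips carry the ring by friction on the lugs (about 7 N each). Spread, the lugs stand 47 mm ahead of the origin.
- ring_block: Fixed wooden offcut 80 (x) by 90 (y) mm, 30 mm high, on which the ring lies. Origin under its centre.
- axle: Fixed upright steel axle stub on a wooden base 90 x 90 x 36 mm: flange 72 mm diameter to 42 mm above the bench, hub 42 mm diameter to 62 mm, then the shaft, 28 mm diameter, to 109 mm with a 3 mm bevel on its top edge. The groove, 23 mm diameter, lies 80 to 90 mm above the bench. Origin under its centre, z along the shaft.
- axle_groove (a point): On the shaft's axis at mid-groove, 85 mm above the bench.
- washer: Bystander: loose plain steel washer, 32 mm across, 14 mm hole, 4 mm thick; origin in the middle of its underside.
- key_block: Bystander: loose small dark wooden block 45 x 20 x 20 mm; origin in the middle of its underside.
- driver: Bystander: loose screwdriver lying on the bench.
- dish: Bystander: loose white bowl 100 mm across, 40 mm high; origin in the middle of its underside.
- glue: Bystander: loose white glue bottle 52 mm across, 140 mm high, standing; origin in the middle of its underside.
- hammer: Bystander: loose hammer lying on the bench.
- offcut: Bystander: loose wooden offcut 150 x 70 x 20 mm; origin in the middle of its underside.
Mind the look-alikes: they are no part of the job. What is shaped like the pliers_rack but red is not meant.

How it is judged:
On the way, in this order (a step that is already met when the one before it is completed fails the run):
1. the pliers are held by the fingers, drawn up out of the rack (height (world z) of pliers above 0.125 m and contact force between pliers and pliers_rack below 0.2 N and contact force between the fingers and pliers above 1 N and value of joint ring_left below 0.1 rad), for 0.1 s.
2. the ring is spread on the pliers and lifted at least 20 mm clear of the block (value of joint ring_left above 0.15 rad and contact force between pliers and ring above 1 N and contact force between the fingers and pliers above 3 N and height (world z) of ring_c above 0.052 m and contact force between ring and ring_block below 0.1 N and horizontal distance between ring_c and axle_groove above 0.04 m), for 0.2 s.
At the end, for the whole second after the job is handed in: Fingers hold the squeezed pliers (over 3 N), whose tips hold the ring spread (over 0.15 rad a half) around the shaft: within 6 mm of the axis, 3 mm of mid-groove height, tilted under 0.2 rad, at rest, under 2.5 N on the axle, pliers not leaning on the axle (under 1 N) (value of joint ring_left above 0.15 rad and contact force between pliers and ring above 1 N and contact force between the fingers and pliers above 3 N and horizontal distance between ring_c and axle_groove below 0.006 m and z of ring_c in the frame of axle_groove between -0.003 and 0.003 m and angle between ring's own z axis and vertical below 0.2 rad and contact force between ring and axle below 2.5 N and contact force between pliers and axle below 1 N and linear speed of ring below 0.02 m/s); the arm keeps its last pose, push and grip.
It fails at once if the fingers touch the ring (contact force between the fingers and ring above 0.5 N).
It fails at once if another thing on the bench is pushed away (30 mm) (distance of any of washer, key_block, driver, dish, glue, hammer, offcut from where it was at the start of the episode above 0.03 m).
It also fails if it takes over 54 s, if anything falls off the work surface, if the arm or the gripper's body presses on something with over 40 N, if the wrist force passes 120 N, or if a joint passes its speed limit or range.

ROBOT

A 7-joint arm with a two-finger parallel gripper is mounted at the origin on the work surface. World frame = base frame: x ahead of the robot, y to its left, z up, the work surface at z = 0. Lengths are in m, angles in rad, forces in N, time in s.
With the tool pointing down it reaches from about 0.4 to 0.85 m from the base axis. Payload 4.5 kg.
Tool frame: the origin (TCP) lies where the fingers leave the gripper's body, on its centre line; the fingertips stand 64 mm ahead of it and the grasp point (between the pads) lies 45 mm ahead of it; z points along the fingers, y is the line along which they close (so a half turn about z gives the same grasp; the last joint's range is limited). The gripper opens to 88 mm and grips with 3 to 60 N. Pads are 18 mm wide; open, the fingers measure 123 mm over their backs; the gripper's body (75 mm by 187 mm) begins 45 mm behind the grasp point.
Start: joints at [-1.191, 0.689, -0.195, 1.565, 0.157, 0.902, -0.215], TCP at [0.212, 0.588, 0.303] pointing down, gripper open.
Joint ranges: [-3.01, 3.01], [-0.46, 2.08], [-1.47, 1.51], [0.13, 2.56], [-1, 4.14], [0.04, 2.09], [-2.66, 2.66]. Speed limits (rad/s): [2.57, 2.57, 3.14, 3.14, 3.14, 3.14, 3.14].

INTERFACE

Orientations are given as a unit quaternion [x, y, z, w].
In Python, from plant import r gives the robot as it stands.
- The arm moves only by the tool play_rows, never from a script. Its arguments are lists of equal length, an entry for each row: "translation": the shift along the tool's x, y, z in m, a list of three; "delta_rot": the turn, a rotation vector about the tool's x, y, z in degrees, a list of three; "grip": the opening, from -1 (shut) to 1 (fully open). In form: {"translation": [[x, y, z], ...], "delta_rot": [[rx, ry, rz], ...], "grip": [grip, ...]}. A call has 1 to 20 rows; each row shifts and turns the commanded pose from where the row before left it, along the tool's axes as they then stand; what a row does not reach is not made up. A row lasts 1/8 s, in which the tool goes at most 62.5 mm and 10.7 degrees, less where a joint would pass 70% of its speed; a pose out of reach is approached as far as the arm can. A call with a gripper value outside its range is refused whole. The fingers move at their own pace and stop on an object; "squeeze" is the grip in N (left out, the last holds). Time passes only in rows, so rows that do not move let the fingers close. It gives the time, the measured TCP pose, the force, the opening and the grip force at its end, in the units of the state.
- r.get_state(): the state, without advancing time (a new reading comes with each control period).
- r.snapshot(name): name is "scene" or "top" or "wrist"; returns the picture (480x640x3 uint8, blue, green, red); there is no depth.
- r.get_calibration(name): a dict with "intrinsics" (3x3 intrinsics, pixels), "eye" and "rotation" of the camera in the world. Camera axes: x right, y up, looking along -z (the intrinsics and any distortion apply to the point x, -y, -z); pixel columns grow to the right and rows downward; lengths in m; the calibration is good to about 2 mm. A picture is of the moment at which its call begins: read the wrist's pose just before it. get_calibration takes no time and is no camera call; for the wrist camera it gives the pose at the moment of the call.
- r.finish_job(): hands the job in; it is judged then, once.
Trained networks look in the newest picture that a camera, given by its name, has taken for a name from the list of things; names that differ only in an ending like _2 or _b are one class to them, and where a whole thing is asked for, a point or a joint stands for the part that bears it (a point fixed in the world has none). Each returns a list of dicts, best first, with "confidence" (0 to 1); they miss things now and then, are a little off and sometimes report something else, mostly with a low value. They report only what shows in the picture. A call takes as long as a camera call. They do not tell look-alikes from the thing itself.
- r.look_for(camera, target): "point" ([x, y, z] in m, in world coordinates, good to about 4 mm: the middle of the surface that is visible of it).
- r.silhouettes(camera, target): "pixels" (480x640 bool, what is visible of it).
The state is a dict: "clock": time; "q": joint angles; "qd": joint speeds; "joint_torque": joint torques, N m; "tool_pos": TCP position; "eef_rot": TCP orientation; "contact_force": force on the tool from outside, world axes, zero at the start; "moment": the same for the moment, N m; "opening": opening from 0.0 (shut) to 1.0 (fully open); "finger_force": force on a finger pad.
Only numpy, scipy, OpenCV 4.12 (cv2) and the standard library are available. Lean on these libraries where they do the work, as an engineer would, in place of code of your own. Each camera call takes 0.05 s, during which the arm holds its last target. There are 200 camera calls.

## Working session

There is one attempt and no reset: what is moved stays moved. The work goes in short steps, Python scripts to look and compute and a tool call to move; the robot and the scene stay as the last step left them, time stands still between calls to the robot, and variables do not carry over. Pictures are saved under pics/ and viewed, at most 10 in all, crops included, and the job is handed in when it is done.

Besides the shell and the picture viewer there is one more tool, called after "Call:" as name(argument=value, ...), one argument or row to a line, values as JSON. play_rows: Moves the arm, as the interface text tells. Its arguments: {"type":"object","properties":{"translation":{"type":"array","items":{"type":"array","items":{"type":"number"}}},"delta_rot":{"type":"array","items":{"type":"array","items":{"type":"number"}}},"grip":{"type":"array","items":{"type":"number"}},"squeeze":{"type":"number"}},"required":["translation","delta_rot","grip"]}

```bash
mkdir -p pics; cat > h.py <<'E'
import numpy as np, cv2
from plant import r
def proj(cam,P,c=None):
    c=c or r.get_calibration(cam)
    p=(np.atleast_2d(P)-c["eye"])@np.array(c["rotation"])
    p=p*[1,-1,-1]; q=p@np.array(c["intrinsics"]).T
    return q[:,:2]/q[:,2:]
def ray(cam,uv,z,c=None):
    c=c or r.get_calibration(cam)
    d=np.c_[np.atleast_2d(uv),np.ones(len(np.atleast_2d(uv)))]@np.linalg.inv(c["intrinsics"]).T
    d=(d*[1,-1,-1])@np.array(c["rotation"]).T
    e=np.array(c["eye"]); return e+d*((z-e[2])/d[:,2:])
E
python3 - <<'E'
from h import *
for n in("scene","top"):
    cv2.imwrite(f"pics/{n}0.png",r.snapshot(n)); c=r.get_calibration(n); print(n,c["eye"],c["intrinsics"])
    for t in("pliers","pliers_rack","ring","ring_block","axle"):
        print(t,[(np.round(d["point"],3).tolist(),round(d["confidence"],2)) for d in r.look_for(n,t)][:3])
print(r.get_state())
E
```

```text
scene [ 1.06770047 -0.70439708  0.85728073] [[473.45090969   0.         317.67775956]
 [  0.         473.45090969 240.31491515]
 [  0.           0.           1.        ]]
pliers [([0.562, 0.218, 0.132], 0.65)]
pliers_rack [([0.693, 0.304, 0.06], 0.95), ([0.424, 0.229, 0.057], 0.76), ([0.574, 0.185, 0.058], 0.7)]
ring [([0.542, 0.442, 0.02], 0.46), ([0.587, -0.029, 0.033], 0.45)]
ring_block [([0.586, -0.054, 0.029], 0.92)]
axle [([0.595, -0.312, 0.034], 0.96)]
top [ 0.38347852 -0.01146458  1.3231165 ] [[444.37742904   0.         319.89694755]
 [  0.         444.37742904 247.34488699]
 [  0.           0.           1.        ]]
pliers [([0.556, 0.228, 0.106], 0.64), ([0.548, 0.22, 0.067], 0.29)]
pliers_rack [([0.684, 0.344, 0.073], 0.87), ([0.547, 0.216, 0.07], 0.83), ([0.416, -0.026, 0.071], 0.72)]
ring [([0.546, 0.211, 0.068], 0.7), ([0.578, -0.028, 0.036], 0.44)]
ring_block [([0.579, -0.037, 0.026], 0.62)]
axle [([0.577, -0.288, 0.038], 0.73)]
{'clock': 0.6, 'q': array([-1.19119502,  0.68908861, -0.19459632,  1.56530868,  0.15730678,
        0.9025004 , -0.21508404]), 'qd': array([ 3.33034001e-05,  5.90912304e-04, -1.27120869e-04, -1.13095357e-03,
       -6.76695614e-04, -6.07246069e-04,  1.54124172e-03]), 'joint_torque': array([-3.48279782e-04, -5.27242255e+01, -1.26654569e+00, -1.53676558e+01,
       -5.19245665e-02, -3.60086178e-04,  2.21616006e-05]), 'tool_pos': array([0.21182904, 0.58802353, 0.30274742]), 'eef_rot': array([1.72020403e-01, 9.85093386e-01, 3.92004735e-05, 5.53570477e-06]), 'contact_force': array([0.91237737, 0.5502973 , 0.07636506]), 'moment': array([ 0.02840981,  0.03130381, -0.05936246]), 'finger_force': 0.0, 'opening': 1.0013150202575525}
```

View pics/scene0.png

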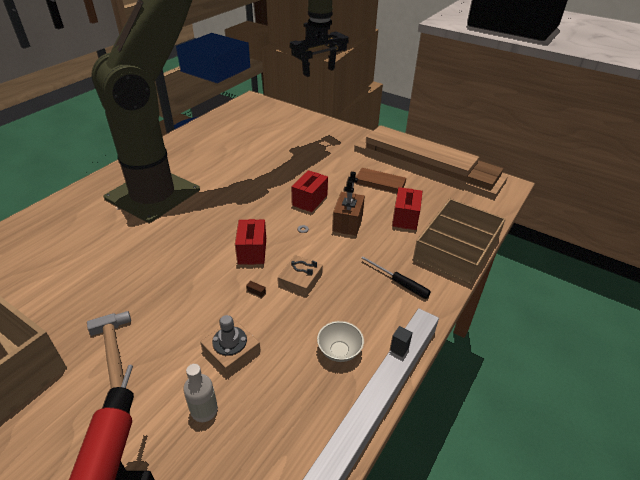

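View pics/top0.png

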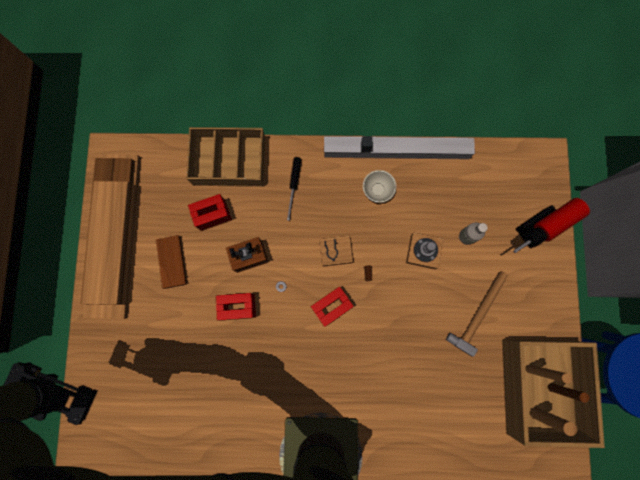

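The scene shows the wooden rack with the pliers at about (247,253) in the top view. The ring block is at (336,250) and the axle at (426,250). The three red racks are decoys. Next I'll get coarse poses from the silhouettes and an enlarged tile.

```bash
python3 - <<'E'
from h import *
im=r.snapshot("top")
t=np.hstack([cv2.resize(im[y-25:y+25,x-25:x+25],(266,266),interpolation=cv2.INTER_CUBIC) for x,y in((247,253),(336,250),(426,250))])
cv2.imwrite("pics/tile.png",t)
for n,z,xy in(("pliers_rack",.07,(247,253)),("ring_block",.03,(336,250)),("axle",.036,(426,250))):
    for d in r.silhouettes("top",n):
        ys,xs=np.nonzero(d["pixels"])
        if abs(xs.mean()-xy[0])>25 or abs(ys.mean()-xy[1])>25: continue
        w=ray("top",np.c_[xs,ys],z)[:,:2]
        print(n,d["confidence"],w.mean(0),cv2.minAreaRect((w*1000).astype(np.float32)))
st=r.get_state(); c=r.get_calibration("wrist")
from scipy.spatial.transform import Rotation as R
Rt=R.from_quat(st["eef_rot"]).as_matrix(); print("cam in tool",Rt.T@(c["eye"]-st["tool_pos"]),Rt.T@c["rotation"],c["intrinsics"],Rt)
E
```

```text
Traceback (most recent call last):
  File "h.py", line 11, in ray
    d=(d*[1,-1,-1])@np.array(c["rotation"]).T
      ~~~~~~~~~~~~~^~~~~~~~~~~~~~~~~~~~~~~~~~
ValueError: matmul: Input operand 1 has a mismatch in its core dimension 0, with gufunc signature (n?,k),(k,m?)->(n?,m?) (size 4 is different from 3)
```

View pics/tile.png

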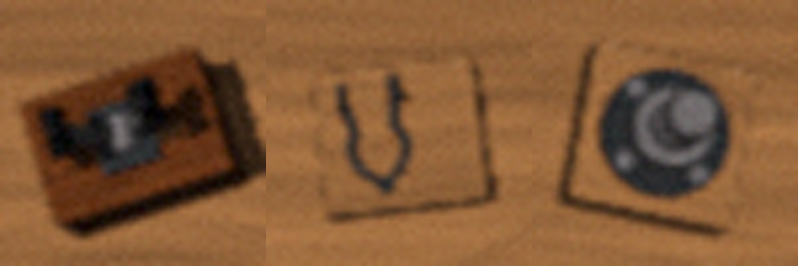

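The tile shows the pliers' handles lying along the rack's long side. The ring's knuckle is at the bottom (-x) and its gap points up (+x), slightly tilted. The camera rotation is a quaternion, so I'll fix the helper.

```bash
sed -i 's/np.array(c\["rotation"\])/RM(c)/; 2a from scipy.spatial.transform import Rotation as R\ndef RM(c): return R.from_quat(c["rotation"]).as_matrix()' h.py; python3 - <<'E'
from h import *
im=r.snapshot("top")
for n,z,xy in(("pliers_rack",.07,(247,253)),("ring_block",.03,(336,250)),("axle",.036,(426,250)),("ring",.03,(336,250))):
    for d in r.silhouettes("top",n):
        ys,xs=np.nonzero(d["pixels"])
        if abs(xs.mean()-xy[0])>25 or abs(ys.mean()-xy[1])>25: continue
        w=ray("top",np.c_[xs,ys],z)[:,:2]
        print(n,d["confidence"],w.mean(0),cv2.minAreaRect((w*1000).astype(np.float32)))
st=r.get_state(); c=r.get_calibration("wrist")
Rt=R.from_quat(st["eef_rot"]).as_matrix(); print("cam in tool",Rt.T@(c["eye"]-st["tool_pos"]),Rt.T@RM(c),c["intrinsics"],Rt)
E
```

```text
pliers_rack 0.75 [0.55106131 0.21214236] ((554.2806396484375, 220.18719482421875), (81.4688949584961, 104.75508117675781), 20.358436584472656)
ring_block 0.63 [ 0.57474707 -0.03666621] ((575.789306640625, -35.10927963256836), (82.66138458251953, 89.20109558105469), 7.531218528747559)
axle 0.8 [ 0.58010239 -0.2931905 ] ((580.222412109375, -292.9208984375), (94.38351440429688, 94.36996459960938), 79.45232391357422)
ring 0.56 [ 0.55243004 -0.02753436] ((553.5214233398438, -27.53585433959961), (8.316411972045898, 6.253658294677734), 45.684329986572266)
cam in tool [ 0.07982751  0.00181158 -0.08173682] [[-5.36590446e-04  9.51074872e-01  3.08960030e-01]
 [ 9.99999701e-01  6.82347317e-04 -3.63714043e-04]
 [-5.56737335e-04  3.08959743e-01 -9.51074954e-01]] [[358.93840472   0.         319.84662471]
 [  0.         358.93840472 242.17223571]
 [  0.           0.           1.        ]] [[-9.40812040e-01  3.38928763e-01 -4.50944688e-06]
 [ 3.38928761e-01  9.40812035e-01  9.75823408e-05]
 [ 3.73160039e-05  9.02782598e-05 -9.99999995e-01]]
```

Call:
play_rows(
  translation=[
    [0,0,0],
    [0,0,0],
    [0,0,0],
    [0,0,0],
    [0,0,0],
    [-0.0158,-0.0388,0],
    [-0.0158,-0.0388,0],
    [-0.0158,-0.0388,0],
    [-0.0158,-0.0388,0],
    [-0.0158,-0.0388,0],
    [-0.0158,-0.0388,0],
    [-0.0158,-0.0388,0],
    [-0.0158,-0.0388,0],
    [-0.0158,-0.0388,0],
    [-0.0158,-0.0388,0],
    [-0.0158,-0.0388,0],
    [-0.0158,-0.0388,0],
    [0,0,0],
    [0,0,0],
  ],
  delta_rot=[
    [0,0,-8],
    [0,0,-8],
    [0,0,-8],
    [0,0,-8],
    [0,0,-8],
    [0,0,0],
    [0,0,0],
    [0,0,0],
    [0,0,0],
    [0,0,0],
    [0,0,0],
    [0,0,0],
    [0,0,0],
    [0,0,0],
    [0,0,0],
    [0,0,0],
    [0,0,0],
    [0,0,0],
    [0,0,0],
  ],
  grip=[1,1,1,1,1,1,1,1,1,1,1,1,1,1,1,1,1,1,1],
  squeeze=5.5,
)

```text
clock: 3.38
tool_pos: [0.5499, 0.2172, 0.3027]
eef_rot: [-0.176, 0.984, 0.001, -0.0]
contact_force: [-1.1, 0.9, -0.3]
opening: 0.998
finger_force: 0.0
```

```bash
cat >> h.py <<'E'
def tool():
    s=r.get_state(); M=R.from_quat(s["eef_rot"]).as_matrix(); p=np.array(s["tool_pos"])
    print("clock %.2f"%s["clock"],"tcp",p.round(4),"yaw y %.2f"%np.degrees(np.arctan2(M[1,1],M[0,1])),"tilt",M[:,2].round(4),"F",np.round(s["contact_force"],1),"open %.3f ff %.1f"%(s["opening"],s["finger_force"]))
    return p,M
def sil(cam,n,xyz=None,rad=60):
    out=[d for d in r.silhouettes(cam,n)]
    if xyz is not None:
        q=proj(cam,xyz)[0]; out=[d for d in out if np.linalg.norm(np.argwhere(d["pixels"]).mean(0)[::-1]-q)<rad]
    return out
def rect(cam,d,z):
    ys,xs=np.nonzero(d["pixels"]); w=ray(cam,np.c_[xs,ys],z)[:,:2]
    return w.mean(0).round(4),cv2.minAreaRect((w*1000).astype(np.float32))
E
python3 - <<'E'
from h import *
tool(); im=r.snapshot("wrist"); cv2.imwrite("pics/w1.png",im)
for n,z in(("pliers_rack",.07),("pliers",.133)):
    for d in sil("wrist",n): print(n,round(d["confidence"],2),rect("wrist",d,z)); cv2.imwrite(f"m_{n}.png",d["pixels"]*255)
print(r.look_for("wrist","pliers_grip"))
E
```

```text
clock 3.38 tcp [0.5499 0.2172 0.3027] yaw y 110.22 tilt [-5.e-04  1.e-03 -1.e+00] F [-1.1  0.9 -0.3] open 0.998 ff 0.0
pliers_rack 0.97 (array([0.4121, 0.2504]), ((413.5621643066406, 251.05935668945312), (74.93311309814453, 104.6457290649414), 4.773589611053467))
pliers_rack 0.86 (array([0.6533, 0.3219]), ((650.3955078125, 327.5733642578125), (67.06297302246094, 103.59153747558594), 20.251911163330078))
pliers_rack 0.81 (array([0.5497, 0.2222]), ((556.6768798828125, 224.77224731445312), (80.07716369628906, 101.03356170654297), 20.26713752746582))
pliers_rack 0.8 (array([0.4563, 0.004 ]), ((456.7390441894531, 12.679996490478516), (21.34621810913086, 116.95913696289062), 20.33365821838379))
pliers 0.93 (array([0.5535, 0.2227]), ((554.0, 223.42369079589844), (48.918800354003906, 62.550716400146484), 19.319435119628906))
[{'point': [0.5564, 0.2266, 0.1129], 'confidence': 0.89}][ WARN:0@2.958] global loadsave.cpp:1063 imwrite_ Unsupported depth image for selected encoder is fallbacked to CV_8U.
```

View pics/w1.png

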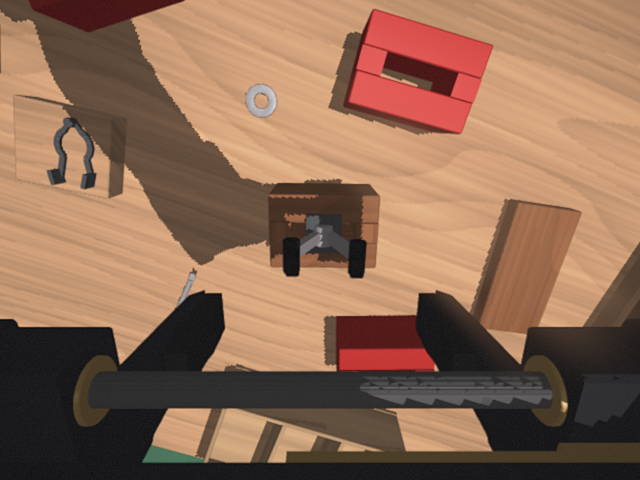

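The wrist view shows the pliers' rolls at about (291,257) and (357,259). The rack top spans (268–379, 196–267).

```bash
python3 - <<'E'
from h import *
p,M=tool()
def T(uv,z): return ((ray("wrist",uv,z)-p)@M).round(4)
print("backs",T([[282.5,257],[366,258]],.133)); print("roll rows",T([[291,238],[291,276],[357,240],[357,277]],.1375))
print("rack",T([[268,197],[379,197],[268,267],[379,267]],.07))
m=cv2.imread("m_pliers.png",0); ys,xs=np.nonzero(m); print(xs.min(),xs.max(),ys.min(),ys.max())
E
```

```text
clock 3.58 tcp [0.5496 0.2178 0.3029] yaw y 110.33 tilt [-2.e-04  7.e-04 -1.e+00] F [ 0.7 -0.  -0.3] open 0.997 ff 0.0
backs [[-0.0147 -0.0268  0.1699]
 [-0.0155  0.0357  0.1699]]
roll rows [[ 0.0016 -0.0197  0.1654]
 [-0.0281 -0.0204  0.1654]
 [ 0.      0.028   0.1654]
 [-0.029   0.0289  0.1654]]
rack [[ 0.0186 -0.0447  0.2329]
 [ 0.0185  0.0536  0.2329]
 [-0.0481 -0.0477  0.2328]
 [-0.0482  0.0569  0.2329]]
281 364 214 277
```

Call:
play_rows(
  translation=[
    [-0.0145,0.0045,0],
    [0,0,0.03],
    [0,0,0.03],
    [0,0,0.03],
    [0,0,0.025],
    [0,0,0.01],
    [0,0,0],
    [0,0,0],
    [0,0,0],
    [0,0,0],
    [0,0,0],
    [0,0,0],
    [0,0,0],
    [0,0,0],
  ],
  delta_rot=[
    [0,0,0],
    [0,0,0],
    [0,0,0],
    [0,0,0],
    [0,0,0],
    [0,0,0],
    [0,0,0],
    [0,0,0],
    [0,0,0],
    [0,0,0],
    [0,0,0],
    [0,0,0],
    [0,0,0],
    [0,0,0],
  ],
  grip=[1,1,1,1,1,1,1,-1,-1,-1,-1,-1,-1,-1],
  squeeze=5.5,
)

```text
clock: 5.32
tool_pos: [0.563, 0.2255, 0.1781]
eef_rot: [-0.175, 0.985, -0.0, 0.001]
contact_force: [0.3, -0.7, 5.3]
opening: 0.7
finger_force: 5.0
```

Call:
play_rows(
  translation=[
    [0,0,-0.004],
    [0,0,-0.008],
    [0,0,-0.012],
    [0,0,-0.012],
    [0,0,-0.012],
    [0,0,-0.012],
    [0,0,-0.012],
    [0,0,-0.012],
    [0,0,-0.012],
    [0,0,-0.012],
    [0,0,-0.012],
    [0,0,-0.006],
    [0,0,-0.004],
    [0,0,0],
  ],
  delta_rot=[
    [0,0,0],
    [0,0,0],
    [0,0,0],
    [0,0,0],
    [0,0,0],
    [0,0,0],
    [0,0,0],
    [0,0,0],
    [0,0,0],
    [0,0,0],
    [0,0,0],
    [0,0,0],
    [0,0,0],
    [0,0,0],
  ],
  grip=[-1,-1,-1,-1,-1,-1,-1,-1,-1,-1,-1,-1,-1,-1],
)

```text
clock: 7.08
tool_pos: [0.5625, 0.2257, 0.3078]
eef_rot: [-0.175, 0.985, 0.0, 0.0]
contact_force: [-0.8, 0.2, -1.9]
opening: 0.696
finger_force: 5.6
```

```bash
python3 - <<'E'
from h import *
p,M=tool(); im=r.snapshot("wrist"); cv2.imwrite("pics/w2.png",im[:,:])
E
```

```text
clock 7.08 tcp [0.5625 0.2257 0.3078] yaw y 110.19 tilt [ 1.e-04  1.e-04 -1.e+00] F [-0.8  0.2 -1.9] open 0.696 ff 5.6
```

View pics/w2.png

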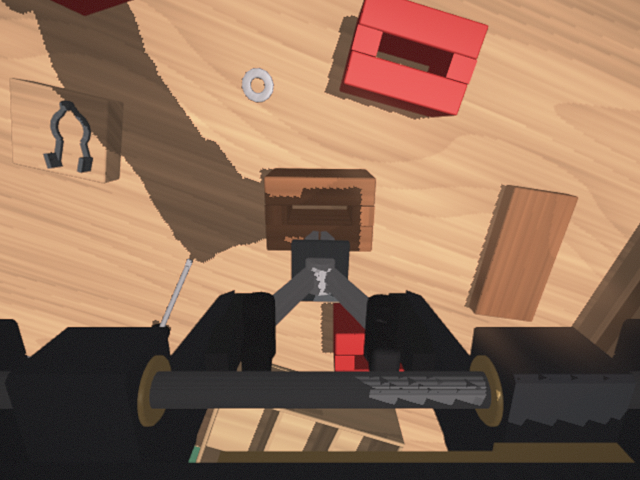

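The pliers are lifted and centred in the fingers. In this view the ring shows its knuckle at about (68,106) and its lugs at (52,158) and (85,163).

```bash
python3 - <<'E'
from h import *
p,M=tool()
k=ray("wrist",[[68,104]],.039)[0]; l=ray("wrist",[[52,157],[84,161]],.046); m=l.mean(0)
d=(m-k)[:2]; print(k,l,np.linalg.norm(d),np.degrees(np.arctan2(d[1],d[0])))
a=np.degrees(np.arctan2(l[0,1]-l[1,1],l[0,0]-l[1,0])); print("lug line",a,np.linalg.norm(l[0]-l[1]))
for d in sil("wrist","ring_block"): print(rect("wrist",d,.03))
E
```

```text
clock 7.12 tcp [0.5624 0.2256 0.3075] yaw y 110.19 tilt [-3.e-04 -1.e-04 -1.e+00] F [-0.1 -0.7 -0.8] open 0.697 ff 5.6
[ 0.54960384 -0.02240186  0.039     ] [[ 0.60036376 -0.0254524   0.046     ]
 [ 0.59376501  0.00313612  0.046     ]] 0.04877421966240073 13.328033068403581
lug line -77.00272595141767 0.029340196513670702
(array([ 0.576, -0.028]), ((578.3854370117188, -26.084609985351562), (81.24925231933594, 103.16301727294922), 7.422098159790039))
```

Call:
play_rows(
  translation=[
    [0,0,0],
    [0,0,0],
    [-0.0015,-0.012,0],
    [-0.003,-0.024,0.003],
    [-0.003,-0.024,0.004],
    [-0.003,-0.024,0.004],
    [-0.003,-0.024,0.004],
    [-0.003,-0.024,0.004],
    [-0.003,-0.024,0.004],
    [-0.003,-0.024,0.004],
    [-0.003,-0.024,0.003],
    [-0.003,-0.024,0],
    [-0.0015,-0.01,0],
    [0,0,0],
    [0,0,0],
    [0,0,0],
  ],
  delta_rot=[
    [0,0,3.5],
    [0,0,3.5],
    [0,0,0],
    [0,0,0],
    [0,0,0],
    [0,0,0],
    [0,0,0],
    [0,0,0],
    [0,0,0],
    [0,0,0],
    [0,0,0],
    [0,0,0],
    [0,0,0],
    [0,0,0],
    [0,0,0],
    [0,0,0],
  ],
  grip=[-1,-1,-1,-1,-1,-1,-1,-1,-1,-1,-1,-1,-1,-1,-1,-1],
)

```text
clock: 9.18
tool_pos: [0.6458, 0.0022, 0.2779]
eef_rot: [-0.116, 0.993, 0.0, 0.0]
contact_force: [-0.0, -0.5, -2.0]
opening: 0.697
finger_force: 5.5
```

```bash
python3 - <<'E'
from h import *
p,M=tool(); im=r.snapshot("wrist")
q=proj("wrist",[[.55,-.022,.035],[.598,-.011,.04]]); c=q.mean(0).astype(int); print(c)
x0,y0=max(c[0]-80,0),max(c[1]-60,0); print(x0,y0)
cv2.imwrite("pics/w3.png",cv2.resize(im[y0:y0+120,x0:x0+160],(800,600),interpolation=cv2.INTER_CUBIC)); cv2.imwrite("w3full.png",im)
E
```

```text
clock 9.18 tcp [0.6458 0.0022 0.2779] yaw y 103.30 tilt [-0.e+00  8.e-04 -1.e+00] F [-0.  -0.5 -2. ] open 0.697 ff 5.5
[316 130]
236 70
```

View pics/w3.png

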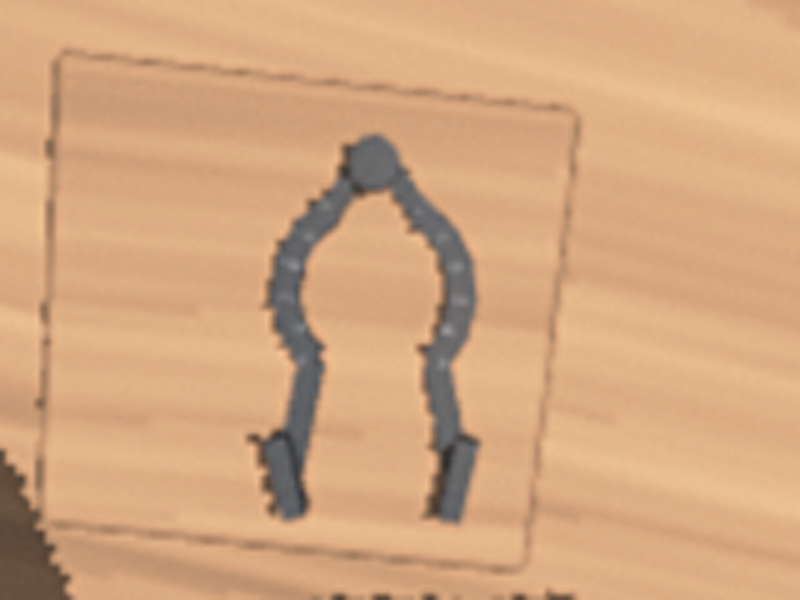

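The crop shows the knuckle at crop pixel (372,162) and the lug tops at (283,478) and (459,480). The ring is nearly aligned with the tool.

```bash
python3 - <<'E'
from h import *
p,M=tool()
f=lambda a:np.array(a)/5+[236,70]-.4
k=ray("wrist",[f([372,162])],.039)[0]; l=ray("wrist",[f([283,478]),f([459,480])],.046); m=l.mean(0)
d=(m-k)[:2]; a=np.arctan2(d[1],d[0]); e=l[0]-l[1]
print(k,l,np.linalg.norm(d),np.degrees(a),"lug line",np.degrees(np.arctan2(e[1],e[0]))+90,np.linalg.norm(e))
g=k[:2]+.0515*np.array([np.cos(a),np.sin(a)]); print("gap",g,m)
for n,P in(("k",k),("mid",m)): print(n,((P-p)@M).round(4))
b=ray("wrist",[f([62,50]),f([578,108]),f([525,570]),f([45,522])],.03); print(b.mean(0),np.linalg.norm(np.diff(b,axis=0),axis=1))
E
```

```text
clock 9.22 tcp [0.6458 0.002  0.2778] yaw y 103.29 tilt [ 0.e+00  6.e-04 -1.e+00] F [ 0.6  0.9 -1.9] open 0.695 ff 5.5
[ 0.55247484 -0.02689918  0.039     ] [[ 0.60571954 -0.03032416  0.046     ]
 [ 0.5991206  -0.00082298  0.046     ]] 0.05121323341980916 12.77636767495178 lug line 12.608591212063516 0.030230205510921444
gap [ 0.60269974 -0.01551015] [ 0.60242007 -0.01557357  0.046     ]
k [ 0.0975 -0.0068  0.2388]
mid [ 0.0463 -0.0072  0.2318]
[ 0.58034239 -0.03326338  0.03      ] [0.08754632 0.07873879 0.08787333]
```

Call:
play_rows(
  translation=[
    [0.01,-0.002,0],
    [0.0165,-0.003,0],
    [0.01,-0.002,0],
    [0.006,-0.001,0],
    [0.004,-0.001,0],
    [0,0,0],
    [0,0,0.01],
    [0,0,0.014],
    [0,0,0.014],
    [0,0,0.012],
    [0,0,0.01],
    [0,0,0.008],
    [0,0,0.006],
    [0,0,0],
    [0,0,0],
  ],
  delta_rot=[
    [0,0,0.6],
    [0,0,0],
    [0,0,0],
    [0,0,0],
    [0,0,0],
    [0,0,0],
    [0,0,0],
    [0,0,0],
    [0,0,0],
    [0,0,0],
    [0,0,0],
    [0,0,0],
    [0,0,0],
    [0,0,0],
    [0,0,0],
  ],
  grip=[-1,-1,-1,-1,-1,-1,-1,-1,-1,-1,-1,-1,-1,-1,-1],
)

```text
clock: 11.1
tool_pos: [0.6029, -0.0182, 0.204]
eef_rot: [-0.11, 0.994, 0.0, 0.0]
contact_force: [0.7, -0.2, -1.8]
opening: 0.698
finger_force: 5.5
```

```bash
python3 - <<'E'
from h import *
p,M=tool(); im=r.snapshot("wrist"); 
cv2.imwrite("pics/w4.png",cv2.resize(im[100:340,160:480],(800,600),interpolation=cv2.INTER_CUBIC))
E
```

```text
clock 11.10 tcp [ 0.6029 -0.0182  0.204 ] yaw y 102.59 tilt [ 7.e-04  1.e-04 -1.e+00] F [ 0.7 -0.2 -1.8] open 0.698 ff 5.5
```

View pics/w4.png

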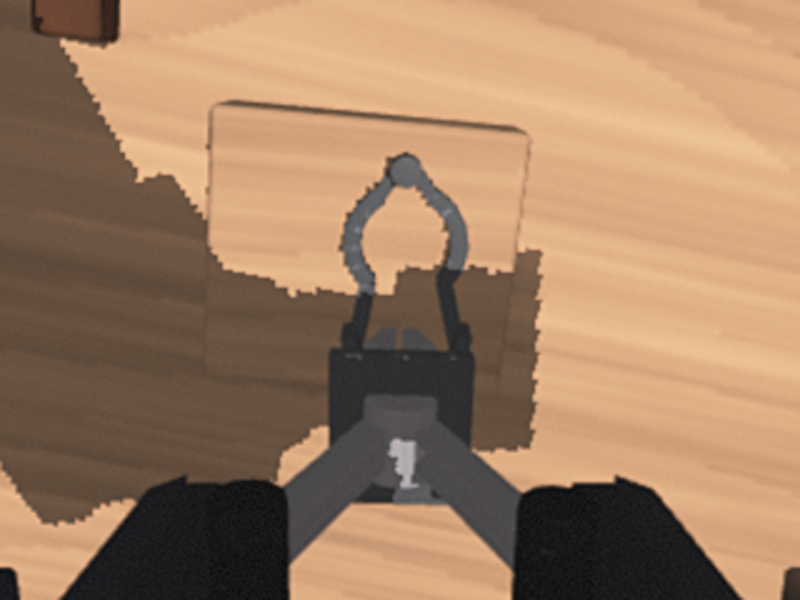

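The tips sit between the lugs. The lugs' midpoint is at about (407,335), the tips at (401,338) and the knuckle at (404,168). Now I squeeze.

Call:
play_rows(
  translation=[
    [0,0,0],
    [0,0,0],
    [0,0,0],
    [0,0,0],
  ],
  delta_rot=[
    [0,0,0],
    [0,0,0],
    [0,0,0],
    [0,0,0],
  ],
  grip=[-1,-1,-1,-1],
  squeeze=14,
)

```text
clock: 11.65
tool_pos: [0.6029, -0.0182, 0.2041]
eef_rot: [-0.11, 0.994, -0.0, 0.0]
contact_force: [0.1, 0.2, 2.4]
opening: 0.558
finger_force: 13.7
```

Call:
play_rows(
  translation=[
    [0,0,0],
    [0,0,0],
    [0,0,0],
    [0,0,0],
    [0,0,0],
    [0,0,0],
    [0,0,0],
    [0,0,0],
  ],
  delta_rot=[
    [0,0,0],
    [0,0,0],
    [0,0,0],
    [0,0,0],
    [0,0,0],
    [0,0,0],
    [0,0,0],
    [0,0,0],
  ],
  grip=[-1,-1,-1,-1,-1,-1,-1,-1],
  squeeze=28,
)

```text
clock: 12.65
tool_pos: [0.6026, -0.0184, 0.2036]
eef_rot: [-0.11, 0.994, -0.0, -0.0]
contact_force: [-0.7, 1.2, 1.2]
opening: 0.293
finger_force: 27.8
```

Call:
play_rows(
  translation=[
    [0,0,-0.002],
    [0,0,-0.004],
    [0,0,-0.006],
    [0,0,-0.008],
    [0,0,-0.01],
    [0,0,-0.01],
    [0,0,-0.01],
    [0,0,-0.01],
    [0,0,-0.01],
    [0,0,-0.01],
    [0,0,-0.01],
    [0,0,-0.008],
    [0,0,-0.004],
    [0,0,-0.002],
    [0,0,0],
    [0,0,0],
  ],
  delta_rot=[
    [0,0,0],
    [0,0,0],
    [0,0,0],
    [0,0,0],
    [0,0,0],
    [0,0,0],
    [0,0,0],
    [0,0,0],
    [0,0,0],
    [0,0,0],
    [0,0,0],
    [0,0,0],
    [0,0,0],
    [0,0,0],
    [0,0,0],
    [0,0,0],
  ],
  grip=[-1,-1,-1,-1,-1,-1,-1,-1,-1,-1,-1,-1,-1,-1,-1,-1],
)

```text
clock: 14.65
tool_pos: [0.6025, -0.0183, 0.3074]
eef_rot: [-0.11, 0.994, 0.0, -0.0]
contact_force: [0.1, -0.2, -1.7]
opening: 0.291
finger_force: 27.8
```

```bash
python3 - <<'E'
from h import *
p,M=tool(); im=r.snapshot("wrist"); cv2.imwrite("w5.png",im)
cv2.imwrite("pics/w5.png",cv2.resize(im[100:340,160:480],(800,600),interpolation=cv2.INTER_CUBIC))
E
```

```text
clock 14.65 tcp [ 0.6025 -0.0183  0.3074] yaw y 102.59 tilt [-7.e-04  0.e+00 -1.e+00] F [ 0.1 -0.2 -1.7] open 0.291 ff 27.8
```

View pics/w5.png

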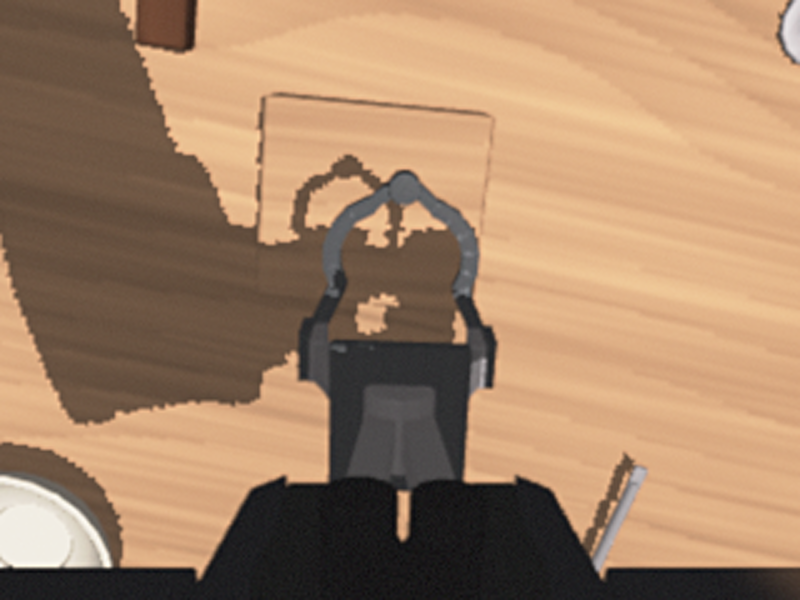

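The ring is spread and lifted on the tips, with the knuckle at about (404,187) and the lugs at (312,345) and (483,345). Next I move beside the axle so the wrist camera sits right over the shaft.

Call:
play_rows(
  translation=[
    [0,-0.004,0],
    [0,-0.01,0],
    [0,-0.016,0],
    [0,-0.02,0],
    [0.001,-0.022,0],
    [0,-0.022,0],
    [0,-0.022,0],
    [0,-0.022,0],
    [0,-0.022,0],
    [0,-0.022,0],
    [0.001,-0.022,0],
    [0,-0.02,0],
    [0,-0.018,0],
    [0,-0.012,0],
    [0,-0.006,0],
    [0,-0.003,0],
    [0,0,0],
    [0,0,0],
  ],
  delta_rot=[
    [0,0,0],
    [0,0,0],
    [0,0,0],
    [0,0,0],
    [0,0,0],
    [0,0,0],
    [0,0,0],
    [0,0,0],
    [0,0,0],
    [0,0,0],
    [0,0,0],
    [0,0,0],
    [0,0,0],
    [0,0,0],
    [0,0,0],
    [0,0,0],
    [0,0,0],
    [0,0,0],
  ],
  grip=[-1,-1,-1,-1,-1,-1,-1,-1,-1,-1,-1,-1,-1,-1,-1,-1,-1,-1],
)

```text
clock: 16.95
tool_pos: [0.6581, -0.2746, 0.3078]
eef_rot: [-0.11, 0.994, 0.0, 0.0]
contact_force: [0.1, -0.2, -2.6]
opening: 0.293
finger_force: 27.8
```

```bash
python3 - <<'E'
from h import *
p,M=tool(); im=r.snapshot("wrist"); cv2.imwrite("w6.png",im); c=r.get_calibration("wrist")
print("axle px",proj("wrist",[[.58,-.293,.109],[.58,-.293,.036]],c))
cv2.imwrite("pics/w6.png",cv2.resize(im[20:260,160:480],(800,600),interpolation=cv2.INTER_CUBIC))
for n in("axle","ring"):
    for d in r.silhouettes("wrist",n):
        ys,xs=np.nonzero(d["pixels"]); print(n,d["confidence"],xs.min(),xs.max(),ys.min(),ys.max())
im=r.snapshot("scene"); cv2.imwrite("s6.png",im)
q=proj("scene",p-np.array([0,0,.17])); print(q)
E
```

```text
clock 16.95 tcp [ 0.6581 -0.2746  0.3078] yaw y 102.65 tilt [ 0.e+00  5.e-04 -1.e+00] F [ 0.1 -0.2 -2.6] open 0.293 ff 27.8
axle px [[316.70671714 123.62844676]
 [317.28233144 123.99628834]]
axle 0.6 254 376 61 189
ring 0.63 279 357 168 255
[[259.89251051 318.56580146]]
```

View pics/w6.png

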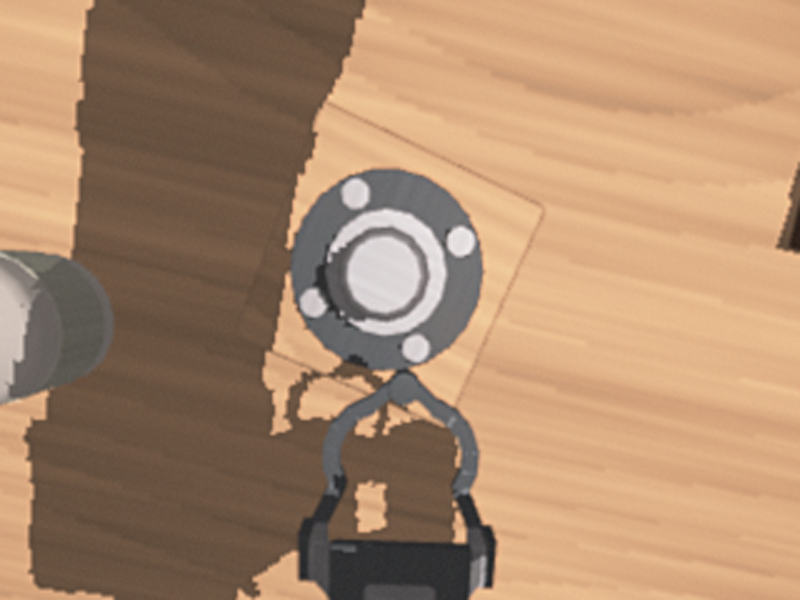

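The crop shows the shaft's top disc at about (384,275), the flange centre at (387,269), the knuckle at (403,387) and the ring's outer edges at x 328 to 478.

```bash
python3 - <<'E'
from h import *
p,M=tool(); im=cv2.imread("w6.png"); g=cv2.cvtColor(im,cv2.COLOR_BGR2GRAY)
f=lambda a:np.array(a)/2.5+[160,20]-.3
c=f([384,275]).astype(int); b=(g>190).astype(np.uint8)
n,lab,st,ce=cv2.connectedComponentsWithStats(b); 
for i in np.argsort(-st[:,4])[:40]:
    if np.linalg.norm(ce[i]-c)<40: print("bright",st[i],ce[i])
T=lambda uv,z:((ray("wrist",[uv],z)[0]-p)@M).round(4)
i=lab[c[1],c[0]]; print("shaft top",T(ce[i],.109) if i else None,T(f([384,275]),.109),"flange",T(f([387,269]),.042))
z=p[2]-.165; print("knuckle",T(f([403,387]),z)); print("ring edges",T(f([328,450]),p[2]-.170),T(f([478,450]),p[2]-.170)); print("lugs",T(f([312,550]),p[2]-.158),T(f([483,550]),p[2]-.158))
# fit of ring: knuckle lateral edges -> tilt from scene view
s=cv2.imread("s6.png")
for d in r.silhouettes("scene","ring"):
    ys,xs=np.nonzero(d["pixels"]); print("scene ring",d["confidence"],xs.min(),xs.max(),ys.min(),ys.max(),xs.mean(),ys.mean())
K=M@np.array([.047,.002,0])
for dz in(.170,.165,.180): print(dz,proj("scene",p+K-[0,0,dz]))
E
```

```text
clock 17.15 tcp [ 0.658  -0.275   0.3078] yaw y 102.61 tilt [ 0.e+00  1.e-04 -1.e+00] F [-0.2  0.2 -2.2] open 0.293 ff 27.8
bright [ 287   65   90   94 1438] [344.45757997 105.24200278]
bright [299 115  29  30 670] [313.04626866 129.23432836]
bright [292 104  46  50 572] [320.42657343 125.25524476]
bright [339 111  11  11  95] [343.83157895 116.09473684]
bright [297  92  10  11  89] [301.80898876  97.02247191]
bright [321 154  10  11  78] [325.96153846 158.83333333]
bright [281 136   9  10  65] [284.66153846 140.86153846]
shaft top [ 0.0763 -0.0036  0.1988] [ 0.0759 -0.0035  0.1988] flange [ 0.0773 -0.0035  0.2658]
knuckle [0.0472 0.0021 0.165 ]
ring edges [ 0.0288 -0.0192  0.17  ] [0.0288 0.0234 0.17  ]
lugs [ 0.0028 -0.0234  0.158 ] [0.0028 0.0245 0.158 ]
scene ring 0.6 236 257 308 332 245.60919540229884 320.7586206896552
0.17 [[238.6109208  310.86945484]]
0.165 [[238.37033098 309.2009496 ]]
0.18 [[239.0869884  314.17101306]]
```

Call:
play_rows(
  translation=[
    [0.004,0,0],
    [0.008,-0.001,0],
    [0.01,-0.0015,0],
    [0.01,-0.0015,0],
    [0.009,-0.001,0],
    [0.006,-0.0007,0],
    [0.003,0,0],
    [0.0008,0,0],
    [0,0,0],
    [0,0,0],
  ],
  delta_rot=[
    [0,0,0],
    [0,0,0],
    [0,0,0],
    [0,0,0],
    [0,0,0],
    [0,0,0],
    [0,0,0],
    [0,0,0],
    [0,0,0],
    [0,0,0],
  ],
  grip=[-1,-1,-1,-1,-1,-1,-1,-1,-1,-1],
)

```text
clock: 18.45
tool_pos: [0.6099, -0.2917, 0.3076]
eef_rot: [-0.11, 0.994, 0.0, 0.0]
contact_force: [-0.4, 1.0, -1.5]
opening: 0.288
finger_force: 27.8
```

```bash
python3 - <<'E'
from h import *
p,M=tool(); im=r.snapshot("wrist"); cv2.imwrite("w7.png",im); g=cv2.cvtColor(im,cv2.COLOR_BGR2GRAY)
T=lambda uv,z:((ray("wrist",[uv],z)[0]-p)@M).round(4)
q=proj("wrist",p+M@[.0252,-.0,.199])[0]; print("exp",q)
n,lab,st,ce=cv2.connectedComponentsWithStats((g>190).astype(np.uint8))
for i in range(1,n):
    if np.linalg.norm(ce[i]-q)<25 and st[i,4]>40: print(st[i],ce[i],T(ce[i],.109))
for n in("ring","axle"):
    for d in r.silhouettes("wrist",n):
        ys,xs=np.nonzero(d["pixels"]); print(n,d["confidence"],xs.min(),xs.max(),ys.min(),ys.max())
x0,y0=int(q[0])-60,int(q[1])-50
print(x0,y0); cv2.imwrite("pics/w7.png",cv2.resize(im[y0:y0+90,x0:x0+120],(800,600),interpolation=cv2.INTER_CUBIC))
E
```

```text
clock 18.45 tcp [ 0.6099 -0.2917  0.3076] yaw y 102.61 tilt [ 2.e-04  3.e-04 -1.e+00] F [-0.4  1.  -1.5] open 0.288 ff 27.8
exp [318.12825219 197.04910721]
[308 184  27  25 432] [322.11111111 194.70833333] [0.0271 0.0031 0.1986]
ring 0.84 279 357 168 252
axle 0.95 263 379 121 237
axle 0.55 475 511 125 173
axle 0.5 283 353 230 371
258 147
```

View pics/w7.png

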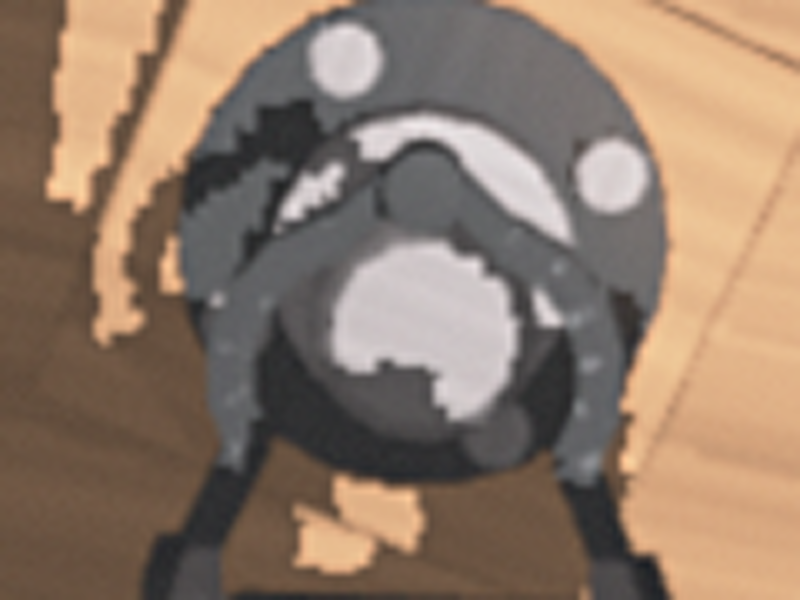

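The shaft's top disc shows through the ring at crop (426,333). The knuckle is at (420,185) and the ring's outer edges at x 205 and 628.

```bash
python3 - <<'E'
from h import *
p,M=tool(); T=lambda uv,z:((ray("wrist",[np.array(uv)/6.667+[258,147]-.43],z)[0]-p)@M).round(4)
print("top L/R/T",T([333,333],.109),T([520,333],.109),T([426,238],.109),"c",T([426,332],.109))
z=p[2]-.165; print("kn",T([420,185],z),"edges",T([205,320],z-.005),T([628,320],z-.005))
print("flange",T([424,250],.042))
E
```

```text
clock 18.60 tcp [ 0.6098 -0.2918  0.3076] yaw y 102.60 tilt [ 1.e-04  2.e-04 -1.e+00] F [ 0.3 -0.8 -1.8] open 0.293 ff 27.8
top L/R/T [ 0.0256 -0.0084  0.1986] [0.0256 0.0138 0.1986] [0.0369 0.0026 0.1986] c [0.0258 0.0026 0.1986]
kn [0.0473 0.0019 0.165 ] edges [ 0.0325 -0.0209  0.17  ] [0.0325 0.0239 0.17  ]
flange [0.0251 0.0027 0.2656]
```

```bash
cat > fit.py <<'E'
from h import *
def model(p,M,dz,th):
    # ring frame: x from knuckle to gap = -tool x; pivot tilt about lugs line; th>0 = knuckle droops
    o=0.22; pts=[]
    poly=[]
    def box(c,ang,lx,ly,z0,z1):
        d=np.array([np.cos(ang),np.sin(ang)]);e=np.array([-d[1],d[0]])
        q=[c+sx*lx/2*d+sy*ly/2*e for sx in(-1,1) for sy in(-1,1)]
        return np.array([[*a,z] for a in q for z in(z0,z1)])
    P=[]
    t=np.linspace(0,2*np.pi,16)[:-1]
    P.append(np.array([[.0045*np.cos(a),.0045*np.sin(a),z] for a in t for z in(0,.009)]))
    for s in(1,-1):
        ro=np.array([[np.cos(s*o),-np.sin(s*o)],[np.sin(s*o),np.cos(s*o)]])
        cl=[np.array([.021+.0155*np.cos(a),s*.0155*np.sin(a)]) for a in np.linspace(np.pi-.15,.55,14)]
        cl.append(np.array([.0515,s*.0155])-[.005,0])
        cl=[ro@c for c in cl]
        for a,b in zip(cl[:-1],cl[1:]):
            P.append(box((a+b)/2,np.arctan2(*(b-a)[::-1]),np.linalg.norm(b-a),.005,0,.004))
        P.append(box(np.array([.047,s*.0255]),0,.014,.003,0,.016))
    W=[]
    for q in P:
        q=q-[.047,0,.008]; c,s_=np.cos(th),np.sin(th)
        # rotate about y so knuckle (x<0) goes down
        q=np.c_[q[:,0]*c-q[:,2]*s_, q[:,1], q[:,0]*s_+q[:,2]*c]+[0,0,.008]
        tool_=np.c_[-q[:,0],q[:,1],dz-q[:,2]]   # lugs at tool (0,0)
        W.append(p+tool_@M.T)
    return W
def mask(cam,W,c,off=(0,0)):
    m=np.zeros((480,640),np.uint8)
    for q in W: cv2.fillConvexPoly(m,cv2.convexHull(np.round((proj(cam,q,c)+off)*16).astype(np.int32)),255,shift=4)
    return m>0
E
python3 - <<'E'
from fit import *
p,M=tool()
for cam in("scene","wrist"):
    r.snapshot(cam); c=r.get_calibration(cam)
    ds=[d for d in r.silhouettes(cam,"ring")]
    ref=proj(cam,p+M@[.025,0,.17],c)[0]
    for d in ds:
        mm=d["pixels"]; cen=np.argwhere(mm).mean(0)[::-1]
        if np.linalg.norm(cen-ref)>30: continue
        print(cam,d["confidence"],mm.sum(),cen,np.argwhere(mm).min(0),np.argwhere(mm).max(0))
        for th in(-.1,0,.1,.2):
            best=max(((lambda k:((k&mm).sum()/(k|mm).sum()))(mask(cam,model(p,M,.1738,th),c,(u,v))),u,v) for u in np.arange(-3,3.1,.5) for v in np.arange(-3,3.1,.5))
            k=mask(cam,model(p,M,.1738,th),c); print(th,np.round(best,3),k.sum(),np.argwhere(k).min(0),np.argwhere(k).max(0))
E
```

```text
clock 18.60 tcp [ 0.6098 -0.2918  0.3076] yaw y 102.60 tilt [ 1.e-04  2.e-04 -1.e+00] F [ 0.3 -0.8 -1.8] open 0.293 ff 27.8
scene 0.64 186 [223.95698925 312.74193548] [302 212] [326 245]
-0.1 [0.551 0.    1.   ] 332 [298 211] [326 245]
0 [0.522 0.    0.5  ] 330 [298 211] [326 245]
0.1 [ 0.474 -0.5    0.   ] 316 [299 212] [326 245]
0.2 [ 0.411 -1.5   -1.   ] 313 [299 212] [326 246]
wrist 0.79 1272 [318.89308176 203.84669811] [168 279] [255 357]
-0.1 [ 0.644  1.    -0.5  ] 1773 [167 279] [254 357]
0 [ 0.653  0.5   -0.5  ] 1695 [167 279] [253 357]
0.1 [ 0.663  0.5   -0.5  ] 1607 [168 279] [252 357]
0.2 [ 0.661  0.5   -1.   ] 1575 [168 279] [251 357]
```

Call:
play_rows(
  translation=[
    [0.0003,0.0008,0],
    [0,0,0.004],
    [0,0,0.006],
    [0,0,0.006],
    [0,0,0.004],
    [0,0,0.004],
    [0,0,0.004],
    [0,0,0.004],
    [0,0,0.003],
    [0,0,0],
    [0,0,0],
  ],
  delta_rot=[
    [0,0,0],
    [0,0,0],
    [0,0,0],
    [0,0,0],
    [0,0,0],
    [0,0,0],
    [0,0,0],
    [0,0,0],
    [0,0,0],
    [0,0,0],
    [0,0,0],
  ],
  grip=[-1,-1,-1,-1,-1,-1,-1,-1,-1,-1,-1],
)

```text
clock: 20.18
tool_pos: [0.6093, -0.2913, 0.2728]
eef_rot: [-0.11, 0.994, -0.0, 0.0]
contact_force: [-1.1, -0.6, -1.1]
opening: 0.297
finger_force: 27.8
```

```bash
python3 - <<'E'
from fit import *
p,M=tool()
r.snapshot("wrist"); c=r.get_calibration("wrist")
for d in r.silhouettes("wrist","ring"):
    mm=d["pixels"]; a=np.argwhere(mm)
    print(d["confidence"],mm.sum(),a.mean(0)[::-1],a.min(0),a.max(0))
E
```

```text
clock 20.18 tcp [ 0.6093 -0.2913  0.2728] yaw y 102.58 tilt [ 3.e-04  0.e+00 -1.e+00] F [-1.1 -0.6 -1.1] open 0.297 ff 27.8
0.85 1183 [319.51986475 204.75147929] [168 278] [254 357]
```

Call:
play_rows(
  translation=[
    [0,0,0.003],
    [0,0,0.003],
    [0,0,0.003],
    [0,0,0.003],
    [0,0,0.0025],
    [0,0,0.0013],
    [0,0,0],
    [0,0,0],
    [0,0,0],
    [0,0,0],
  ],
  delta_rot=[
    [0,0,0],
    [0,0,0],
    [0,0,0],
    [0,0,0],
    [0,0,0],
    [0,0,0],
    [0,0,0],
    [0,0,0],
    [0,0,0],
    [0,0,0],
  ],
  grip=[-1,-1,-1,-1,-1,-1,-1,-1,-1,-1],
)

```text
clock: 21.52
tool_pos: [0.6093, -0.2912, 0.257]
eef_rot: [-0.11, 0.994, 0.0, 0.0]
contact_force: [-0.7, 0.2, -2.2]
opening: 0.288
finger_force: 27.8
```

```bash
python3 - <<'E'
from fit import *
F=[]
for i in range(6):
    s=r.get_state(); F.append(s["contact_force"]); im=r.snapshot("wrist")
p,M=tool(); print(np.mean(F,0).round(2)); cv2.imwrite("w8.png",im); c=r.get_calibration("wrist")
for d in r.silhouettes("wrist","ring"):
    mm=d["pixels"]; a=np.argwhere(mm)
    print(d["confidence"],mm.sum(),a.mean(0)[::-1],a.min(0),a.max(0))
g=cv2.cvtColor(im,cv2.COLOR_BGR2GRAY); n,lab,st,ce=cv2.connectedComponentsWithStats((g>190).astype(np.uint8))
q=proj("wrist",p+M@[.0255,.002,p[2]-.109])[0]
for i in range(1,n):
    if np.linalg.norm(ce[i]-q)<25 and st[i,4]>40: x,y,w,h=st[i,:4]; print(st[i],((ray("wrist",[[x-.5,y+h/2],[x+w-.5,y+h/2],[x+w/2,y-.5],[x+w/2,y+h-.5]],.109)-p)@M).round(4))
r.snapshot("scene"); c=r.get_calibration("scene")
for d in r.silhouettes("scene","ring"):
    a=np.argwhere(d["pixels"]); print("scene",d["confidence"],a.min(0),a.max(0),a.mean(0))
k=mask("scene",model(p,M,.1738,0),c); a=np.argwhere(k); print("model",a.min(0),a.max(0),a.mean(0))
E
```

```text
clock 21.82 tcp [ 0.6092 -0.2912  0.2569] yaw y 102.59 tilt [ 0.e+00  1.e-04 -1.e+00] F [ 0.4  0.6 -1.4] open 0.297 ff 27.8
[-0.61  0.4  -1.98]
0.9 1340 [320.26641791 204.68208955] [168 279] [255 358]
[305 197  32  17 396] [[ 0.0294 -0.0086  0.1479]
 [ 0.0294  0.0122  0.1479]
 [ 0.0353  0.0021  0.1479]
 [ 0.0241  0.0021  0.1479]]
model [315 215] [342 247] [325.90819672 228.9704918 ]
```

```bash
python3 -c "
from h import *
print(r.finish_job())"
```

```text
the job is handed in; nothing more can be done
None
```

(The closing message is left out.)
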